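Load a dental cast and start the curing station

ROBOT

A 6-joint arm with a two-finger parallel gripper is mounted at the origin on the work surface. World frame = base frame: x ahead of the robot, y to its left, z up, the work surface at z = 0. Lengths are in m, angles in degrees, forces in N, time in s.
With the tool pointing down it reaches from about 0.3 to 0.75 m from the base axis. Payload 8.5 kg.
Tool frame: the origin (TCP) lies between the finger pads, 19 mm behind the fingertips; this is the grasp point; x points along the fingers, y is the direction in which the jaws open and shut, and the axes are right-handed (so a half turn about x gives the same grasp; the last joint's range is limited). The gripper opens to 85 mm and grips with 20 to 120 N. Pads are 22 mm wide; open, the fingers measure 114 mm over their backs; the gripper's body (76 mm by 85 mm) begins 54 mm behind the grasp point. The pads swing forward as they close: fully open they stand 13 mm farther back than shut.
Start: joints at [-84.07, 21.807, 74.336, -0, 83.858, -12.336], TCP at [0.172, -0.522, 0.25] pointing down, gripper open.
Joint ranges: [-178.18, 178.18], [-50.72, 133.34], [12.68, 142.11], [-81.47, 261.47], [9.98, 163.14], [-165.26, 165.26]. Speed limits (degrees/s): [136.94, 136.94, 180, 180, 180, 180].

INTERFACE

Orientations are given as a 3x3 rotation matrix whose columns are the frame's x, y, z axes.
In Python, from rig import sensors, get_image, workorder gives the robot as it stands.
- The arm moves only by the tool arm_command, never from a script. Its argument "plan" is a list that holds one entry, the list of rows, each a list of 6 numbers: the shift along the tool's x, y, z in units of 25 mm (1.0 is 25 mm), then the turn, a rotation vector about the tool's x, y, z in units of 6 degrees (1.0 is 6 degrees). In form: [[[dx, dy, dz, ax, ay, az], ...]]. A call has 1 to 10 rows; each row is the pose to reach, as a shift and turn from the pose commanded when the call began, along the tool's axes at that moment; what a row does not reach only later rows make up. A row lasts 1/10 s, in which the tool goes at most 50 mm and 8.59 degrees, less where a joint would pass 70% of its speed; a pose out of reach is approached as far as the arm can. A call with a gripper value outside its range is refused whole. "jaw" is the closure, from 0 (fully open) to 1 (shut), set as the call begins (left out, the last holds). The fingers move at their own pace and stop on an object; "newtons" is the grip in N (left out, the last holds). Time passes only in rows, so rows that repeat a pose let the fingers close. It gives the time, the measured TCP pose, the force and the opening at its end, in the units of the state.
- sensors.observe(): the state, without advancing time (a new reading comes with each control period).
- get_image(name): name is "side" or "top"; returns a dict with "img" (480x640x3 uint8, red, green, blue), "fx", "fy", "cx", "cy" (pixels), "dist" ([k1, k2, p1, p2, k3] as OpenCV has them; the pictures are not rectified), "T" (4x4, takes a point from camera to world coordinates). Camera axes: x right, y up, looking along -z (the intrinsics and any distortion apply to the point x, -y, -z); pixel columns grow to the right and rows downward; lengths in m; the calibration is good to about 2 mm. A picture is of the moment at which its call begins. There is no depth.
- workorder.close_job(): hands the job in, once; it reports no verdict.
The state is a dict: "time_s": time; "q": joint angles; "qvel": joint speeds; "joint_efforts": joint torques, N m; "position": TCP position; "tool_rot": TCP orientation; "ft_force": force on the tool from outside, world axes, zero at the start; "wrist_torque": the same for the moment, N m; "grip_width": finger opening in m.
Only numpy, scipy, OpenCV 4.12 (cv2) and the standard library are available. Lean on these libraries where they do the work, as an engineer would, in place of code of your own. Each camera call takes 0.05 s, during which the arm holds its last target. There are 200 camera calls.

TASK

Seat the plaster dental cast that stands loose on the bench flat and square in the D-shaped pocket of the curing station, teeth up, and let go of it; plaster chips, so set it down gently rather than dropping it or forcing it. Then start the station: turn the black start knob on the grey control box clockwise (seen from above) all the way to its stop, pause there for a moment, and let it spring fully back. Leave the other things on the bench where they are.

Things in the scene. Friction and masses are not known exactly. Their poses are not given: they have to be found in the camera images.
- cast: Cream plaster cast, alone on the bench (not in rack or articulator), 0.24 kg. D-shaped base 70 long (x), 60 wide, 30 high; teeth rise to 39. Origin: centre of the underside, z up. Heel at x = -35; flat parallel sides y = +-30 from x = -35 to +5; round end (radius 30 about x = +5) to +35. Grasp across the sides at x = -7, high, fingertips 12 above its underside to clear the pocket rim.
- station: Curing station, fixed: white plate 170 x 130 x 22 with a raised aluminium rim (9 thick, 10 high) that forms the pocket, and at its -x end, by the pocket's straight side, a white lamp housing 120 wide with an amber window, from x = -108 to x = -72, 67 high. Origin on the bench, straight below the pocket's centre; z up.
- pocket (a point): Centre of the pocket floor, 22 above the bench. The pocket is a D like the cast's outline, 2 wider all round, 10 deep, open on top. It takes the cast one way only: the cast's x, y, z along this point's; x points to the round end, away from the lamp housing. Seated, the cast's origin is at this point.
- control_box: Grey control box, fixed, 120 x 120 x 50 high, with the knob in the middle of its top; two black ticks on the top mark where the knob's white-marked end points at rest and at the stop. Origin: centre of its underside; z up.
- knob (a joint): Angle of the start knob: 0 at rest, grows clockwise seen from above, 1.1 rad (63 degrees) at the stop. A spring (about 0.06 Nm at rest, 0.21 Nm at the stop) turns it back to 0 when it is let go.
- knob_grip (a point): On the knob's vertical axis, 81 above the bench: TCP height for a grip from above. The knob is a black upright bar 64 long (this point's x axis, turning with it), 16 thick (y), from 57 to 91 above the bench, on a black disc of radius 34 whose top is 57 above the bench.
- wax_knife: Bystander: wax knife with a brown handle, 170 long, 14 wide, lying on the bench between the task's things, about along x. Origin: underside, about the middle.
- brush: Bystander: black-handled brush, 170 long, 13 wide, lying on the bench between the task's things, about along x. Origin: underside, about the middle.
- jar: Bystander: closed glass jar, 60 diameter, 75 high, beyond the task's things. Origin: underside, about the middle.
- handpiece: Bystander: grey pencil-like grinding handpiece, 150 long, 24 thick, lying beyond the task's things. Origin: underside, about the middle.
- floss_box: Bystander: white flat rounded box, 45 x 60 x 20, on the left side (+y). Origin: underside, about the middle.
- articulator: Bystander: white and black articulator (jaw-like stand) with two casts mounted in it, 150 x 100, 146 high, on the right side (-y). Origin: underside, about the middle.
Not all that is in view belongs to the job. Leave any pink look-alike of the control_box alone. Several things look just like the cast: the one meant starts farthest from the robot's base.

How it is judged (in metres and radians):
On the way, in this order (a step that is already met when the one before it is completed fails the run):
1. the cast is seated flat and square in the pocket and let go of (z of cast in the frame of pocket between -0.003 and 0.003 m and horizontal distance between cast and pocket below 0.006 m and angle between the z axis of cast and the z axis of pocket, either way round below 0.05 rad and angle between the x axis of cast and the x axis of pocket, either way round below 0.12 rad and contact force between the fingers and cast below 0.3 N), for 0.2 s.
2. with the cast seated, the knob is turned to its stop (beyond 1.0 of 1.1 rad) (z of cast in the frame of pocket between -0.003 and 0.003 m and horizontal distance between cast and pocket below 0.006 m and angle between the z axis of cast and the z axis of pocket, either way round below 0.05 rad and angle between the x axis of cast and the x axis of pocket, either way round below 0.12 rad and value of joint knob above 1 rad), for 0.1 s.
3. the knob is let go and has sprung back (below 0.08 rad) (value of joint knob below 0.08 rad and contact force between the fingers and control_box below 0.3 N), for 0.2 s.
At the end, for the whole second after the job is handed in: The cast lies still and released in the pocket, its underside within 3 mm of the pocket's floor, within 6 mm of its centre, level within 0.05 rad and square within 0.12 rad, and the knob is released and back within 0.08 rad of rest (all of step 1 and all of step 3 and linear speed of cast below 0.02 m/s); the robot touches nothing.
It fails at once if the cast strikes or is pressed on the station with more than 40 N (contact force between cast and station above 40 N).
It fails at once if a bystander is moved by more than 30 mm (distance of any of wax_knife, brush, jar, handpiece, floss_box, articulator from where it was at the start of the episode above 0.03 m).
It also fails if it takes over 58 s, if anything falls off the work surface, if the arm or the gripper's body presses on something with over 40 N, if the wrist force passes 120 N, or if a joint passes its speed limit or range.

## Working session

There is one attempt and no reset: what is moved stays moved. The work goes in short steps, Python scripts to look and compute and a tool call to move; the robot and the scene stay as the last step left them, time stands still between calls to the robot, and variables do not carry over. Pictures are saved under pics/ and viewed, about 8 in all and at most 12, crops included, and the job is handed in when it is done.

Besides the shell and the picture viewer there is one more tool, called after "Request:" by a JSON object that holds its "method" and its "body", one argument or row to a line. arm_command: Moves the arm, as the interface text tells. Its arguments: {"type":"object","properties":{"plan":{"type":"array","items":{"type":"array","items":{"type":"array","items":{"type":"number"}}}},"jaw":{"type":"number"},"newtons":{"type":"number"}},"required":["plan"]}

```bash
ls; mkdir -p pics; python3 - <<'E'
from rig import sensors,get_image
import cv2,numpy as np
s=sensors.observe();print(s['time_s'],s['position'],np.round(s['tool_rot'],3).tolist(),s['grip_width'])
for n in('top','side'):
    d=get_image(n);cv2.imwrite(f'pics/{n}0.png',d['img'][:,:,::-1]);np.savez(f'{n}0.npz',**d)
    print(n,d['fx'],d['fy'],d['cx'],d['cy'],d['dist'],np.round(d['T'],4).tolist())
E
```

```text
pics
0.0 [ 0.17236016 -0.52201204  0.24942139] [[-0.0, 0.313, -0.95], [0.001, -0.95, -0.313], [-1.0, -0.001, -0.0]] 0.08560014996738584
top 556.1168705897941 556.1168705897941 306.3699675604323 233.55089763807973 [0.05917124 0.         0.         0.         0.        ] [[-0.0119, 0.9959, -0.0897, 0.4444], [-0.9999, -0.011, 0.0104, -0.0136], [0.0093, 0.0898, 0.9959, 1.4041], [0.0, 0.0, 0.0, 1.0]]
side 570.2251205796791 570.2251205796791 320.166412247653 248.4673525149136 [-0.0496872  0.         0.         0.         0.       ] [[0.9949, 0.0811, -0.0605, 0.4824], [-0.1009, 0.7446, -0.6598, -0.9895], [-0.0084, 0.6625, 0.749, 1.1793], [0.0, 0.0, 0.0, 1.0]]
```

View pics/top0.png

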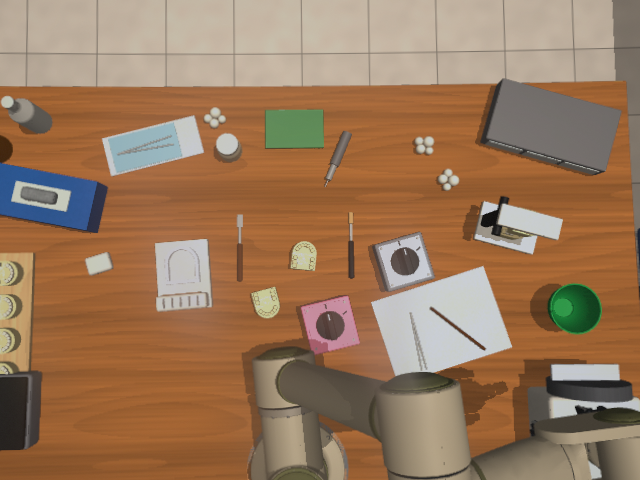

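View pics/side0.png

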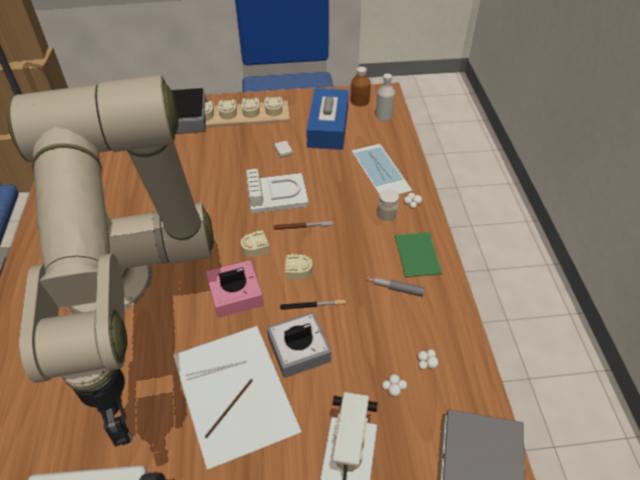

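Candidates on the bench: cast A at top (303,256), cast B at (265,303), and rack casts at the left edge (7,270–370), which are excluded. A lies farther from the base (around (298,470)) than B. The grey box is at (404,261), and the pink look-alike at (330,323). I'll confirm these in crops.

```bash
cat > h.py <<'E'
import cv2,numpy as np
def crop(src,x0,y0,w,h,k,out):
    im=cv2.imread(src)[y0:y0+h,x0:x0+w];im=cv2.resize(im,None,fx=k,fy=k,interpolation=cv2.INTER_CUBIC)
    for i in range(0,w,10):
        cv2.line(im,(i*k,0),(i*k,4 if (x0+i)%50 else 12),(0,255,255),1)
        if (x0+i)%50==0: cv2.putText(im,str(x0+i),(i*k,24),0,.45,(0,255,255),1)
    for i in range(0,h,10):
        cv2.line(im,(0,i*k),(4 if (y0+i)%50 else 12,i*k),(0,255,255),1)
        if (y0+i)%50==0: cv2.putText(im,str(y0+i),(14,i*k+5),0,.45,(0,255,255),1)
    cv2.imwrite(out,im)
def ray(d,uv):
    K=np.array([[d['fx'],0,d['cx']],[0,d['fy'],d['cy']],[0,0,1.]])
    p=cv2.undistortPoints(np.float64(uv).reshape(-1,1,2),K,d['dist'])[:,0]
    r=np.c_[p[:,0],-p[:,1],-np.ones(len(p))]@d['T'][:3,:3].T
    return d['T'][:3,3],r
def atz(d,uv,z):
    o,r=ray(d,uv);z=np.broadcast_to(z,len(r));return o+r*((z-o[2])/r[:,2])[:,None]
def proj(d,P):
    K=np.array([[d['fx'],0,d['cx']],[0,d['fy'],d['cy']],[0,0,1.]])
    c=(np.float64(P)-d['T'][:3,3])@d['T'][:3,:3]
    return cv2.projectPoints(c*[1,-1,-1],np.zeros(3),np.zeros(3),K,d['dist'])[0][:,0]
E
python3 - <<'E'
from h import *
crop('pics/top0.png',150,230,130,90,6,'pics/c1.png')
crop('pics/top0.png',280,225,160,75,5,'pics/c2.png')
E
```

```text
(no output)
```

View pics/c1.png

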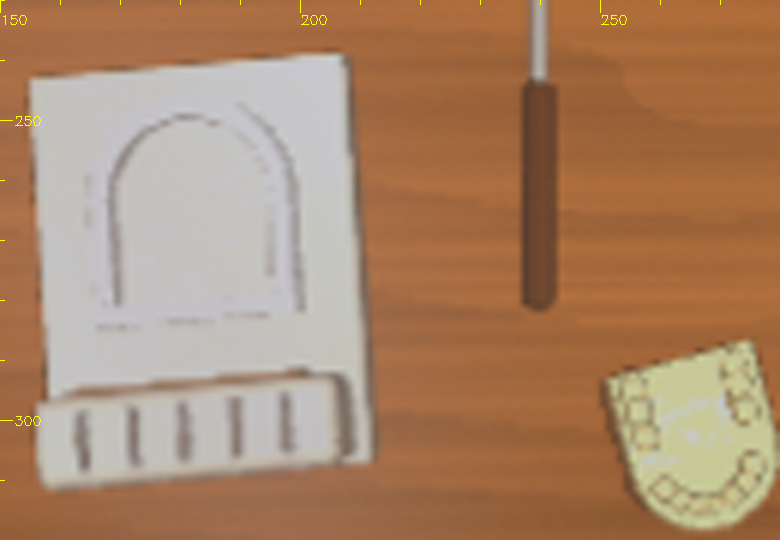

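View pics/c2.png

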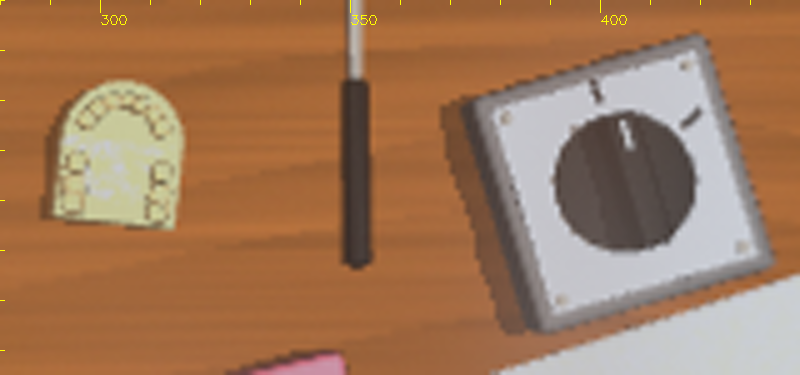

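Crop c1 shows the station: the pocket's round end points image-up (away from the housing), plate corners (155,243), (207.5,239), (212,307). Crop c2 shows cast A with heel corners (290.6,268), (315,270.6) and apex (304.4,241), alone and the farther of the two, so it is the one meant. The grey box's knob disc centre is at (405,261), with the rest tick at (399.4,243.4) and the stop tick at (418,249). Now I'll fit the poses by silhouettes.

```bash
cat >> h.py <<'E'
from scipy.optimize import minimize
def D(z,g=0.):
    a=np.linspace(-np.pi/2,np.pi/2,25);r=.03+g
    p=np.r_[[[-.035-g,r],[-.035-g,-r]],np.c_[.005+r*np.cos(a),r*np.sin(a)]];return np.c_[p,np.full(len(p),z)]
def box(x0,x1,y0,y1,z0,z1): return np.array([[x,y,z] for x in(x0,x1) for y in(y0,y1) for z in(z0,z1)])
CAST=[np.r_[D(0),D(.03)]]
STAT=[box(-.108,.062,-.065,.065,0,.022),box(-.108,-.072,-.06,.06,.0,.067)]
CBOX=[box(-.06,.06,-.06,.06,0,.05)]
def place(P,q):
    c,s=np.cos(q[2]),np.sin(q[2]);z=q[3] if len(q)>3 else 0
    return P@np.array([[c,s,0],[-s,c,0],[0,0,1]])+[q[0],q[1],z]
def render(d,parts,q,x0,y0,w,h,k=6):
    m=np.zeros((h*k,w*k),np.uint8)
    for P in parts:
        uv=(proj(d,place(P,q))+.5-[x0,y0])*k
        cv2.fillConvexPoly(m,cv2.convexHull(np.round(uv*16).astype(np.int32)),255,shift=4)
    return cv2.resize(m,(w,h),interpolation=cv2.INTER_AREA)/255.
def fit(views,parts,q0,fz=()):
    q0=np.float64(q0);sc=np.array([.008,.008,.08]+[.008]*(len(q0)-3))
    f=lambda u:sum(np.abs(render(d,parts,q0+u*sc,*r)-m).sum() for d,m,r in views)
    u=np.zeros(len(q0))
    for _ in range(3): 
        o=minimize(f,u,method='Nelder-Mead',options=dict(initial_simplex=np.r_[[u],u+np.eye(len(u))],xatol=.005,fatol=.02));u=o.x
    return q0+u*sc,o.fun
def ld(n): return dict(np.load(n))
E
cat > m.py <<'E'
from h import *
T,S=ld('top0.npz'),ld('side0.npz')
def mask(d,r,lo,hi):
    x,y,w,h=r;hsv=cv2.cvtColor(d['img'],cv2.COLOR_RGB2HSV)[y:y+h,x:x+w]
    m=cv2.inRange(hsv,lo,hi);m=cv2.morphologyEx(m,cv2.MORPH_CLOSE,np.ones((5,5)))
    cs,_=cv2.findContours(m,cv2.RETR_EXTERNAL,cv2.CHAIN_APPROX_NONE);c=max(cs,key=cv2.contourArea)
    m[:]=0;cv2.drawContours(m,[c],-1,255,-1);return m/255.
R={}
for n,parts,lo,hi,z,uvc,rt,rs in [
 ('cast',CAST,(20,20,110),(45,140,255),.03,(303,256),(280,230,45,50),(275,245,45,45)),
 ('stat',STAT,(0,0,100),(180,70,255),.02,(182,268),(145,230,75,90),(240,160,75,60)),
 ('cbox',CBOX,(0,0,0),(180,80,255),.05,(404,261),(365,225,75,70),(262,308,75,70))]:
    mt,ms=mask(T,rt,lo,hi),mask(S,rs,lo,hi)
    p=atz(T,[uvc],z)[0];q0=[p[0],p[1],.3 if n=='cbox' else 0.05]
    for nm,v in(('top',[(T,mt,rt)]),('side',[(S,ms,rs)]),('both',[(T,mt,rt),(S,ms,rs)])):
        q,f=fit(v,parts,q0);print(n,nm,np.round(q,4),round(f,1),[int(x[1].sum()) for x in v])
    R[n]=q
np.savez('fit.npz',**R)
c=[ (405,261)];print('disc',atz(T,c,.057));print('ticks',atz(T,[(399.4,243.4),(418,249)],.05))
E
python3 m.py
```

```text
cast top [ 0.5158 -0.0207 -0.1119] 27.5 [623]
cast side [ 0.5127 -0.0188 -0.0035] 64.4 [553]
cast both [ 0.5152 -0.0203 -0.1099] 106.5 [623, 553]
stat top [0.4948 0.2806 0.084 ] 161.3 [3700]
stat side [0.4929 0.2807 0.0672] 80.8 [2077]
stat both [0.4937 0.2806 0.0689] 257.4 [3700, 2077]
cbox top [ 0.4948 -0.2658  0.2542] 546.4 [3017]
cbox side [ 0.4927 -0.267   0.2341] 611.3 [3297]
cbox both [ 0.493  -0.2663  0.2411] 1165.7 [3017, 3297]
disc [[ 0.496384   -0.26558885  0.057     ]]
ticks [[ 0.5397188  -0.25447953  0.05      ]
 [ 0.52555006 -0.29934973  0.05      ]]
```

```bash
cat > ov.py <<'E'
from h import *
import sys
T,S=ld('top0.npz'),ld('side0.npz')
Q=dict(cast=[.5158,-.0207,-.1119],stat=[.4945,.2806,.075],cbox=[.4955,-.266,.25])
def tile(d,c,w,h,k,items):
    x0,y0=c;im=cv2.resize(d['img'][y0:y0+h,x0:x0+w,::-1],None,fx=k,fy=k,interpolation=cv2.INTER_CUBIC).copy()
    for P,q,col in items:
        uv=((proj(d,place(P,q))+.5-[x0,y0])*k*16).astype(np.int32);cv2.polylines(im,[uv],True,col,1,cv2.LINE_AA,4)
    return im
R=lambda x0,x1,y0,y1,z:np.array([[x0,y0,z],[x1,y0,z],[x1,y1,z],[x0,y1,z]])
C=lambda r,z:np.array([[r*np.cos(a),r*np.sin(a),z] for a in np.linspace(0,6.28,40)])
it=[(D(.03),Q['cast'],(0,0,255)),(D(0),Q['cast'],(255,0,0)),(R(-.108,.062,-.065,.065,.022),Q['stat'],(0,0,255)),(D(.032,.002),Q['stat'],(0,0,255)),(D(.032,.011),Q['stat'],(0,160,0)),(D(.022,.002),Q['stat'],(255,0,0)),
(R(-.06,.06,-.06,.06,.05),Q['cbox'],(0,0,255)),(C(.034,.057),Q['cbox'],(0,255,0)),(R(-.032,.032,-.008,.008,.091),Q['cbox'],(255,255,0)),(R(-.108,-.072,-.06,.06,.067),Q['stat'],(0,200,200))]
if __name__=='__main__':
    t=[tile(T,(150,232),66,75,4,it),tile(T,(275,232),66,75,4,it),tile(T,(370,230),66,75,4,it)]
    s=[tile(S,(245,160),66,75,4,it),tile(S,(265,232),66,75,4,it),tile(S,(265,305),66,75,4,it)]
    cv2.imwrite('pics/ov.png',np.vstack([np.hstack(t),np.hstack(s)]))
E
python3 ov.py
```

```text
(no output)
```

View pics/ov.png

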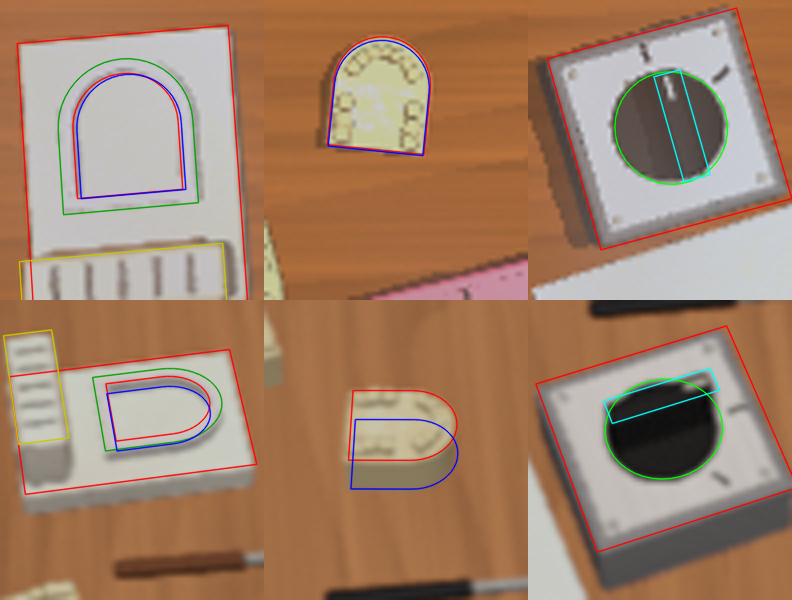

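```bash
cat > g.py <<'E'
import sys,numpy as np
from scipy.spatial.transform import Rotation as Ro
from rig import sensors
# usage: g.py x y z yaw(deg of tool y axis)
def go(x,y,z,yaw):
    s=sensors.observe();p=np.array(s['position']);R=np.array(s['tool_rot']);a=np.radians(yaw)
    ty=np.array([np.cos(a),np.sin(a),0]);tx=np.array([0,0,-1.]);G=np.c_[tx,ty,np.cross(tx,ty)]
    print('t',s['time_s'],'p',np.round(p,4),'F',np.round(s['ft_force'],1),'w',round(s['grip_width'],4),'yaw',round(np.degrees(np.arctan2(R[1,1],R[0,1])),2),'tilt',round(np.degrees(np.arccos(-R[2,0])),2))
    print('row',np.round(np.r_[R.T@(np.array([x,y,z])-p)/.025,Ro.from_matrix(R.T@G).as_rotvec(degrees=True)/6],3).tolist())
if __name__=='__main__': go(*map(float,sys.argv[1:]))
E
python3 g.py .5088 -.0199 .15 -96.4
```

```text
t 0.1 p [ 0.1724 -0.5221  0.2495] F [ 0.6 -0.4  0. ] w 0.0855 yaw -71.73 tilt 0.07
row [4.003, -14.851, -19.074, 4.111, 0.0, 0.012]
```

Request:
{"method": "arm_command", "body": {
  "plan": [
    [[0,-14.85,-19.07,4.11,0,0.01],[0,-14.85,-19.07,4.11,0,0.01],[0,-14.85,-19.07,4.11,0,0.01],[0,-14.85,-19.07,4.11,0,0.01],[0,-14.85,-19.07,4.11,0,0.01],[0,-14.85,-19.07,4.11,0,0.01],[0,-14.85,-19.07,4.11,0,0.01],[0,-14.85,-19.07,4.11,0,0.01],[0,-14.85,-19.07,4.11,0,0.01],[0,-14.85,-19.07,4.11,0,0.01]]
  ],
  "jaw": 0
}}

```text
time_s: 1.1
position: [0.4511, -0.1053, 0.2499]
tool_rot: [[-0.0, -0.111, -0.994], [-0.001, -0.994, 0.111], [-1.0, 0.001, -0.0]]
ft_force: [1.7, -1.0, -0.2]
grip_width: 0.0855
```

```bash
python3 g.py .5088 -.0199 .12 -96.4
```

```text
t 1.1 p [ 0.4511 -0.1053  0.2499] F [ 1.7 -1.  -0.2] w 0.0855 yaw -96.4 tilt 0.06
row [5.194, -3.658, -1.912, 0.0, -0.0, -0.01]
```

Request:
{"method": "arm_command", "body": {
  "plan": [
    [[0,-3.5,-1.8,0,0,0],[0,-3.5,-1.8,0,0,0],[0,-3.5,-1.8,0,0,0],[5.2,-3.5,-1.8,0,0,0],[5.2,-3.5,-1.8,0,0,0],[5.2,-3.5,-1.8,0,0,0],[5.2,-3.5,-1.8,0,0,0],[5.2,-3.5,-1.8,0,0,0]]
  ]
}}

```text
time_s: 1.9
position: [0.5052, -0.026, 0.1207]
tool_rot: [[0.0, -0.112, -0.994], [-0.001, -0.994, 0.112], [-1.0, 0.001, -0.0]]
ft_force: [-0.9, -0.8, 0.8]
grip_width: 0.0854
```

```bash
python3 g.py .5088 -.0199 .031 -96.4
```

```text
t 1.9 p [ 0.5052 -0.026   0.1207] F [-0.9 -0.8  0.8] w 0.0854 yaw -96.42 tilt 0.07
row [3.59, -0.264, -0.114, -0.004, -0.005, -0.011]
```

Request:
{"method": "arm_command", "body": {
  "plan": [
    [[0.5,-0.26,-0.11,0,0,0],[1.2,-0.26,-0.11,0,0,0],[1.9,-0.26,-0.11,0,0,0],[2.6,-0.26,-0.11,0,0,0],[3.2,-0.26,-0.11,0,0,0],[3.59,-0.26,-0.11,0,0,0],[3.59,-0.26,-0.11,0,0,0],[3.59,-0.26,-0.11,0,0,0]]
  ]
}}

```text
time_s: 2.7
position: [0.5089, -0.0195, 0.0308]
tool_rot: [[0.001, -0.111, -0.994], [-0.001, -0.994, 0.111], [-1.0, 0.001, -0.002]]
ft_force: [-0.2, -0.1, -0.8]
grip_width: 0.0854
```

```bash
python3 g.py .5088 -.0199 .031 -96.4; python3 - <<'E'
from rig import get_image
from h import *
d=get_image('side');cv2.imwrite('pics/s1.png',d['img'][:,:,::-1]);crop('pics/s1.png',240,190,130,95,6,'pics/c3.png')
E
```

```text
t 2.7 p [ 0.5089 -0.0195  0.0308] F [-0.2 -0.1 -0.8] w 0.0854 yaw -96.39 tilt 0.11
row [-0.006, 0.017, 0.003, 0.002, -0.015, -0.011]
```

View pics/c3.png

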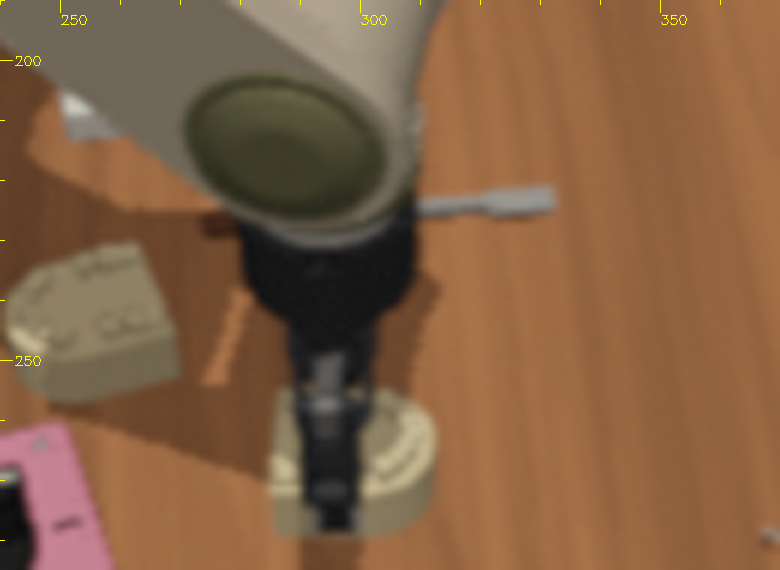

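The near finger (about (296,270)) stands beside the cast's flat side, straddling cast A. Closing the jaws.

Request:
{"method": "arm_command", "body": {
  "plan": [
    [[0,0,0,0,0,0],[0,0,0,0,0,0],[0,0,0,0,0,0],[0,0,0,0,0,0],[0,0,0,0,0,0],[0,0,0,0,0,0],[0,0,0,0,0,0],[0,0,0,0,0,0]]
  ],
  "jaw": 1,
  "newtons": 40
}}

```text
time_s: 3.55
position: [0.5087, -0.0195, 0.031]
tool_rot: [[0.001, -0.111, -0.994], [-0.001, -0.994, 0.111], [-1.0, 0.001, -0.002]]
ft_force: [-1.9, -0.2, 4.4]
grip_width: 0.0589
```

Request:
{"method": "arm_command", "body": {
  "plan": [
    [[-0.5,0,0,0,0,0],[-1.3,0,0,0,0,0],[-2.3,0,0,0,0,0],[-3.2,0,0,0,0,0],[-3.8,0,0,0,0,0],[-4,0,0,0,0,0],[-4,0,0,0,0,0]]
  ]
}}

```text
time_s: 4.25
position: [0.5084, -0.0194, 0.1304]
tool_rot: [[0.001, -0.111, -0.994], [-0.001, -0.994, 0.111], [-1.0, 0.001, -0.001]]
ft_force: [-0.2, 0.0, -2.9]
grip_width: 0.0589
```

```bash
python3 - <<'E'
from g import go
import numpy as np
yaw=.075;ox,oy=.4945,.2806
go(ox-.007*np.cos(yaw),oy-.007*np.sin(yaw),.131,-90+np.degrees(yaw))
E
```

```text
t 4.25 p [ 0.5084 -0.0194  0.1304] F [-0.2  0.  -2.9] w 0.0589 yaw -96.39 tilt 0.09
row [-0.039, -11.81, 2.162, -1.781, -0.008, -0.012]
```

Request:
{"method": "arm_command", "body": {
  "plan": [
    [[-0.2,-0.8,0.15,-0.15,0,0],[-0.2,-2,0.35,-0.4,0,0],[-0.2,-3.4,0.6,-0.6,0,0],[-0.2,-5,0.9,-0.8,0,0],[-0.2,-6.6,1.2,-1,0,0],[-0.2,-8.2,1.5,-1.25,0,0],[-0.2,-9.6,1.75,-1.45,0,0],[-0.2,-10.8,2,-1.65,0,0],[-0.2,-11.5,2.1,-1.78,0,0],[-0.2,-11.8,2.16,-1.78,0,0]]
  ]
}}

```text
time_s: 5.25
position: [0.4868, 0.2812, 0.1335]
tool_rot: [[-0.002, 0.077, -0.997], [-0.002, -0.997, -0.077], [-1.0, 0.001, 0.002]]
ft_force: [-0.3, -0.3, -3.0]
grip_width: 0.0593
```

Request:
{"method": "arm_command", "body": {
  "plan": [
    [[0.2,0,0,0,0,0],[0.6,0,0,0,0,0],[1.0,0,0,0,0,0],[1.3,0,0,0,0,0],[1.5,0,0,0,0,0],[1.5,0,0,0,0,0],[1.5,0,0,0,0,0]]
  ]
}}

```text
time_s: 5.95
position: [0.4877, 0.2797, 0.0975]
tool_rot: [[0.0, 0.075, -0.997], [-0.001, -0.997, -0.075], [-1.0, 0.001, -0.0]]
ft_force: [0.7, 0.5, -1.1]
grip_width: 0.0588
```

```bash
python3 - <<'E'
from g import go
from h import *
import ov
from rig import get_image
yaw=.075;ox,oy=.4945,.2806
go(ox-.007*np.cos(yaw),oy-.007*np.sin(yaw),.095,-90+np.degrees(yaw))
for n in('top','side'):
    d=get_image(n);np.savez(n+'2.npz',**d)
T,S=ld('top2.npz'),ld('side2.npz')
go(ox,oy,.095,-90)
from rig import sensors
h=sensors.observe()['position'][2]-.031
def place_it(h):
    q=[ox,oy,yaw,h];return ov.it+[(D(.03),q,(0,255,255)),(D(0),q,(255,255,0))]
it=place_it(h)
cv2.imwrite('pics/ov2.png',np.hstack([ov.tile(T,(145,225),80,95,5,it),ov.tile(S,(235,125),80,95,5,it)]))
E
```

```text
t 5.95 p [0.4877 0.2797 0.0975] F [ 0.7  0.5 -1.1] w 0.0588 yaw -85.72 tilt 0.06
row [0.098, -0.015, 0.007, -0.003, -0.002, -0.01]
t 6.05 p [0.4878 0.2798 0.0978] F [ 0.1  0.8 -2.4] w 0.0592 yaw -85.71 tilt 0.07
row [0.111, -0.011, -0.27, 0.715, -0.008, -0.008]
```

View pics/ov2.png

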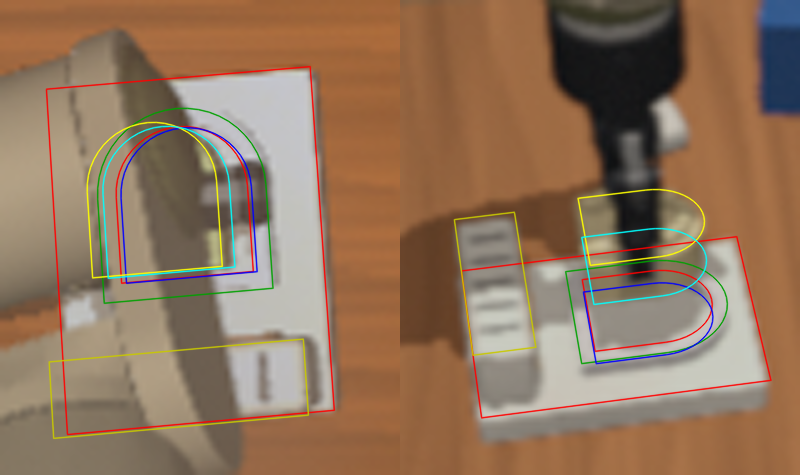

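The side view shows the held cast at (about (288,172)) above the pocket, matching the predicted outline within about 1–2 mm; the top view is mostly hidden by the arm. I'll lower to just above the rim and check closely.

Request:
{"method": "arm_command", "body": {
  "plan": [
    [[0.3,0,0,0,0,0],[0.6,0,0,0,0,0],[0.9,0,0,0,0,0],[1.1,0,0,0,0,0],[1.2,0,0,0,0,0],[1.2,0,0,0,0,0],[1.2,0,0,0,0,0],[1.2,0,0,0,0,0]]
  ]
}}

```text
time_s: 6.85
position: [0.4877, 0.2798, 0.0677]
tool_rot: [[0.001, 0.075, -0.997], [-0.001, -0.997, -0.075], [-1.0, 0.001, -0.001]]
ft_force: [0.3, 0.5, -2.0]
grip_width: 0.0588
```

```bash
python3 - <<'E'
from g import go
from h import *
import ov
from rig import get_image
yaw=.075;ox,oy=.4945,.2806
go(ox-.007*np.cos(yaw),oy-.007*np.sin(yaw),.066,-90+np.degrees(yaw))
d=get_image('side');np.savez('side3.npz',**d)
from rig import sensors
p=sensors.observe()['position']
q=[p[0]+.007*np.cos(yaw),p[1]+.007*np.sin(yaw),yaw,p[2]-.031]
k=9
a=ov.tile(d,(255,160),60,50,k,[])
b=ov.tile(d,(255,160),60,50,k,[(D(.03),q,(0,255,255)),(D(0),q,(255,255,0)),(D(.032,.002),ov.Q['stat'],(0,0,255)),(D(.032,.011),ov.Q['stat'],(0,160,0))])
im=np.hstack([a,b]);cv2.imwrite('pics/ov3.png',cv2.resize(im,None,fx=.74,fy=.74,interpolation=cv2.INTER_AREA))
E
```

```text
t 6.85 p [0.4877 0.2798 0.0677] F [ 0.3  0.5 -2. ] w 0.0588 yaw -85.72 tilt 0.06
row [0.066, -0.011, 0.007, -0.002, -0.006, -0.008]
```

View pics/ov3.png

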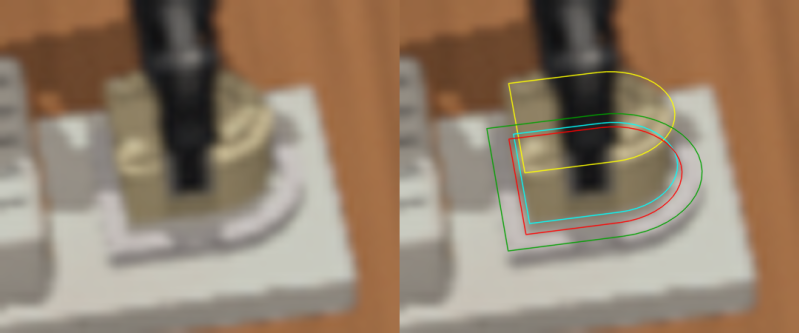

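The held cast's outline (heel at left 506 vs predicted 509, round end 672 vs 674) and the rim (700 vs 702) agree with the predictions to about 1 mm, and the cast sits just above the rim, centred. Lowering slowly and watching the force.

Request:
{"method": "arm_command", "body": {
  "plan": [
    [[0.08,0,0,0,0,0],[0.14,0,0,0,0,0],[0.2,0,0,0,0,0],[0.26,0,0,0,0,0],[0.3,0,0,0,0,0],[0.3,0,0,0,0,0]]
  ]
}}

```text
time_s: 7.5
position: [0.4875, 0.2797, 0.0597]
tool_rot: [[-0.0, 0.075, -0.997], [-0.001, -0.997, -0.075], [-1.0, 0.001, 0.0]]
ft_force: [-0.5, 0.8, -2.0]
grip_width: 0.0589
```

Request:
{"method": "arm_command", "body": {
  "plan": [
    [[0.04,0,0,0,0,0],[0.08,0,0,0,0,0],[0.12,0,0,0,0,0],[0.16,0,0,0,0,0],[0.18,0,0,0,0,0],[0.18,0,0,0,0,0]]
  ]
}}

```text
time_s: 8.1
position: [0.4875, 0.2797, 0.0553]
tool_rot: [[-0.0, 0.075, -0.997], [-0.001, -0.997, -0.075], [-1.0, 0.001, 0.0]]
ft_force: [0.4, -0.2, -1.4]
grip_width: 0.059
```

Request:
{"method": "arm_command", "body": {
  "plan": [
    [[0.02,0,0,0,0,0],[0.04,0,0,0,0,0],[0.06,0,0,0,0,0],[0.07,0,0,0,0,0],[0.07,0,0,0,0,0]]
  ]
}}

```text
time_s: 8.6
position: [0.4876, 0.2797, 0.0536]
tool_rot: [[0.0, 0.075, -0.997], [-0.001, -0.997, -0.075], [-1.0, 0.001, 0.0]]
ft_force: [0.1, -0.0, -2.4]
grip_width: 0.0588
```

Still no contact. Going down in 0.5 mm steps.

Request:
{"method": "arm_command", "body": {
  "plan": [
    [[0.02,0,0,0,0,0],[0.02,0,0,0,0,0],[0.02,0,0,0,0,0]]
  ]
}}

```text
time_s: 8.9
position: [0.4875, 0.2797, 0.0531]
tool_rot: [[0.0, 0.075, -0.997], [-0.001, -0.997, -0.075], [-1.0, 0.001, 0.0]]
ft_force: [-0.2, -0.3, -2.0]
grip_width: 0.0589
```

Request:
{"method": "arm_command", "body": {
  "plan": [
    [[0.015,0,0,0,0,0],[0.015,0,0,0,0,0],[0.015,0,0,0,0,0]]
  ]
}}

```text
time_s: 9.2
position: [0.4876, 0.2797, 0.053]
tool_rot: [[0.0, 0.075, -0.997], [-0.001, -0.997, -0.075], [-1.0, 0.001, -0.0]]
ft_force: [-1.8, -0.4, 2.6]
grip_width: 0.0592
```

The floor is met at the expected height (TCP 0.053) with about 4.6 N of unloading. Releasing.

Request:
{"method": "arm_command", "body": {
  "plan": [
    [[0,0,0,0,0,0],[0,0,0,0,0,0],[0,0,0,0,0,0],[0,0,0,0,0,0],[0,0,0,0,0,0],[0,0,0,0,0,0]]
  ],
  "jaw": 0
}}

```text
time_s: 9.8
position: [0.4876, 0.2797, 0.0527]
tool_rot: [[0.0, 0.075, -0.997], [-0.001, -0.997, -0.075], [-1.0, 0.001, -0.0]]
ft_force: [0.2, 0.1, -0.7]
grip_width: 0.0854
```

Request:
{"method": "arm_command", "body": {
  "plan": [
    [[-0.2,0,0,0,0,0],[-0.6,0,0,0,0,0],[-1.2,0,0,0,0,0],[-2,0,0,0,0,0],[-3,0,0,0,0,0],[-4,0,0,0,0,0],[-5,0,0,0,0,0],[-5.5,0,0,0,0,0]]
  ]
}}

```text
time_s: 10.6
position: [0.488, 0.2801, 0.1935]
tool_rot: [[0.004, 0.075, -0.997], [0.0, -0.997, -0.075], [-1.0, 0.0, -0.004]]
ft_force: [-0.0, -0.3, -0.4]
grip_width: 0.085
```

```bash
python3 g.py .4955 -.266 .2 -75.7
```

```text
t 10.6 p [0.488  0.2801 0.1935] F [-0.  -0.3 -0.4] w 0.085 yaw -85.71 tilt 0.23
row [-0.265, 21.805, 1.334, -1.668, -0.039, -0.004]
```

Request:
{"method": "arm_command", "body": {
  "plan": [
    [[-0.3,1.5,0.1,-0.2,0,0],[-0.3,3.5,0.2,-0.4,0,0],[-0.3,5.5,0.4,-0.6,0,0],[-0.3,7.5,0.5,-0.8,0,0],[-0.3,9.5,0.6,-1,0,0],[-0.3,11.5,0.7,-1.2,0,0],[-0.3,13.5,0.8,-1.3,0,0],[-0.3,15.5,1,-1.5,0,0],[-0.3,17.5,1.1,-1.67,0,0],[-0.3,19.5,1.2,-1.67,0,0]]
  ]
}}

```text
time_s: 11.6
position: [0.4936, -0.2096, 0.1994]
tool_rot: [[0.001, 0.247, -0.969], [-0.002, -0.969, -0.247], [-1.0, 0.002, -0.001]]
ft_force: [1.4, 0.7, -0.5]
grip_width: 0.0857
```

```bash
python3 g.py .4955 -.266 .13 -75.7; python3 - <<'E'
from h import *
import ov
from rig import get_image
T=get_image('top');S=get_image('side');np.savez('top4.npz',**T);np.savez('side4.npz',**S)
q=ov.Q['stat']+[.022];it=[(D(.03),q,(0,255,255)),(D(.032,.011),ov.Q['stat'],(0,160,0))]
cv2.imwrite('pics/ov4.png',np.vstack([np.hstack([ov.tile(T,(152,235),62,50,6,i) for i in([],it)]),np.hstack([ov.tile(S,(250,165),62,50,6,i) for i in([],it)])]))
E
```

```text
t 11.6 p [ 0.4936 -0.2096  0.1994] F [ 1.4  0.7 -0.5] w 0.0857 yaw -75.68 tilt 0.12
row [2.779, 2.197, 0.487, 0.003, -0.007, -0.019]
```

View pics/ov4.png

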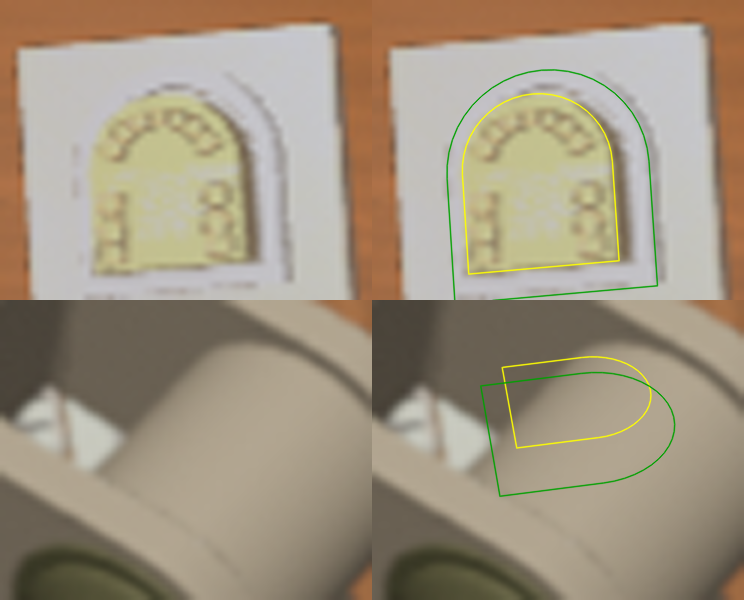

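The top view shows the cast square inside the rim and at the predicted seated outline (side view blocked by the arm). On to the knob.

Request:
{"method": "arm_command", "body": {
  "plan": [
    [[0,1,0.25,0,0,0],[0,1.8,0.4,0,0,0],[0,2.1,0.48,0,0,0],[0.8,2.1,0.48,0,0,0],[1.8,2.1,0.48,0,0,0],[2.5,2.1,0.48,0,0,0],[2.78,2.1,0.48,0,0,0],[2.78,2.1,0.48,0,0,0]]
  ]
}}

```text
time_s: 12.5
position: [0.4953, -0.2609, 0.1285]
tool_rot: [[-0.001, 0.248, -0.969], [-0.0, -0.969, -0.248], [-1.0, -0.0, 0.001]]
ft_force: [0.3, 0.5, -0.4]
grip_width: 0.0856
```

```bash
python3 g.py .4955 -.266 .081 -75.7
```

```text
t 12.5 p [ 0.4953 -0.2609  0.1285] F [ 0.3  0.5 -0.4] w 0.0856 yaw -75.67 tilt 0.05
row [1.899, 0.198, 0.042, 0.005, 0.009, 0.001]
```

Request:
{"method": "arm_command", "body": {
  "plan": [
    [[0.3,0.2,0.04,0,0,0],[0.8,0.2,0.04,0,0,0],[1.3,0.2,0.04,0,0,0],[1.7,0.2,0.04,0,0,0],[1.88,0.2,0.04,0,0,0],[1.88,0.2,0.04,0,0,0],[1.88,0.2,0.04,0,0,0]]
  ]
}}

```text
time_s: 13.2
position: [0.4958, -0.2667, 0.082]
tool_rot: [[0.0, 0.247, -0.969], [-0.001, -0.969, -0.247], [-1.0, 0.001, -0.0]]
ft_force: [-0.3, 0.5, 0.4]
grip_width: 0.0852
```

Request:
{"method": "arm_command", "body": {
  "plan": [
    [[0,0,0,0,0,0],[0,0,0,0,0,0],[0,0,0,0,0,0],[0,0,0,0,0,0],[0,0,0,0,0,0],[0,0,0,0,0,0],[0,0,0,0,0,0],[0,0,0,0,0,0],[0,0,0,0,0,0],[0,0,0,0,0,0]]
  ],
  "jaw": 1,
  "newtons": 40
}}

```text
time_s: 14.2
position: [0.4956, -0.2658, 0.0821]
tool_rot: [[-0.0, 0.247, -0.969], [0.0, -0.969, -0.247], [-1.0, -0.0, 0.0]]
ft_force: [-0.4, 4.8, 5.5]
grip_width: 0.0153
```

```bash
python3 g.py .4955 -.266 .081 -138.7; python3 -c "
from rig import sensors;s=sensors.observe();print(s['wrist_torque'],s['q'])"
```

```text
t 14.2 p [ 0.4956 -0.2658  0.0821] F [-0.4  4.8  5.5] w 0.0153 yaw -75.67 tilt 0.01
row [0.044, 0.005, 0.006, 10.504, 0.001, 0.001]
[0.74717241 0.14261116 0.06511985] [-4.02684457e+01  3.30086677e+01  8.58691036e+01  3.68054265e-03
  6.11312405e+01  3.54042588e+01]
```

Request:
{"method": "arm_command", "body": {
  "plan": [
    [[0,0,0,0.5,0,0],[0,0,0,1.2,0,0],[0,0,0,2,0,0],[0,0,0,2.8,0,0],[0,0,0,3.6,0,0],[0,0,0,4.4,0,0],[0,0,0,5,0,0],[0,0,0,5.4,0,0],[0,0,0,5.5,0,0],[0,0,0,5.5,0,0]]
  ]
}}

```text
time_s: 15.2
position: [0.4956, -0.2658, 0.0821]
tool_rot: [[-0.0, -0.32, -0.947], [0.0, -0.947, 0.32], [-1.0, -0.0, 0.0]]
ft_force: [-0.6, 5.4, 5.7]
grip_width: 0.0151
```

```bash
python3 g.py .4955 -.266 .081 -138.7; python3 -c "
from rig import sensors;s=sensors.observe();print(s['wrist_torque'])"
```

```text
t 15.2 p [ 0.4956 -0.2658  0.0821] F [-0.6  5.4  5.7] w 0.0151 yaw -108.68 tilt 0.02
row [0.044, 0.009, 0.0, 5.003, 0.003, 0.001]
[0.8361754  0.10113594 0.13794341]
```

Torque about z is rising with the spring. Continuing to the stop.

Request:
{"method": "arm_command", "body": {
  "plan": [
    [[0,0,0,0.5,0,0],[0,0,0,1.2,0,0],[0,0,0,2,0,0],[0,0,0,2.8,0,0],[0,0,0,3.6,0,0],[0,0,0,4.2,0,0],[0,0,0,4.6,0,0],[0,0,0,4.8,0,0],[0,0,0,4.8,0,0],[0,0,0,4.8,0,0]]
  ]
}}

```text
time_s: 16.2
position: [0.4956, -0.2657, 0.0821]
tool_rot: [[-0.0, -0.737, -0.676], [0.0, -0.676, 0.737], [-1.0, 0.0, 0.0]]
ft_force: [-1.1, 5.4, 5.9]
grip_width: 0.0153
```

```bash
python3 g.py .4955 -.266 .081 -138.7; python3 -c "
from rig import sensors;s=sensors.observe();print(s['wrist_torque'])"
```

```text
t 16.2 p [ 0.4956 -0.2657  0.0821] F [-1.1  5.4  5.9] w 0.0153 yaw -137.46 tilt 0.02
row [0.044, 0.01, -0.006, 0.207, 0.004, -0.0]
[0.87568739 0.1710816  0.20977686]
```

Request:
{"method": "arm_command", "body": {
  "plan": [
    [[0,0,0,0.15,0,0],[0,0,0,0.3,0,0],[0,0,0,0.3,0,0],[0,0,0,0.3,0,0],[0,0,0,0.3,0,0],[0,0,0,0.3,0,0]]
  ]
}}

```text
time_s: 16.8
position: [0.4956, -0.2657, 0.0821]
tool_rot: [[-0.0, -0.757, -0.654], [-0.0, -0.654, 0.757], [-1.0, 0.0, 0.0]]
ft_force: [-0.2, 6.2, 4.9]
grip_width: 0.0154
```

```bash
python3 g.py .4955 -.266 .081 -75.7; python3 -c "
from rig import sensors;s=sensors.observe();print(s['wrist_torque'])
from rig import get_image
from h import *
d=get_image('top');cv2.imwrite('pics/t5.png',d['img'][:,:,::-1])"
```

```text
t 16.8 p [ 0.4956 -0.2657  0.0821] F [-0.2  6.2  4.9] w 0.0154 yaw -139.17 tilt 0.03
row [0.044, 0.01, -0.007, -10.579, 0.005, -0.002]
[0.9371284  0.18209768 0.75055566]
```

The torque jumped from 0.21 to 0.75 Nm, so the stop is reached and held. Turning back while holding, then releasing.

Request:
{"method": "arm_command", "body": {
  "plan": [
    [[0,0,0,-0.5,0,0],[0,0,0,-1.4,0,0],[0,0,0,-2.5,0,0],[0,0,0,-3.7,0,0],[0,0,0,-4.9,0,0],[0,0,0,-6.1,0,0],[0,0,0,-7.3,0,0],[0,0,0,-8.5,0,0],[0,0,0,-9.5,0,0],[0,0,0,-10.2,0,0]]
  ]
}}

```text
time_s: 17.85
position: [0.4956, -0.2659, 0.0821]
tool_rot: [[-0.0, 0.21, -0.978], [0.0, -0.978, -0.21], [-1.0, -0.0, 0.0]]
ft_force: [-1.2, 5.6, 4.5]
grip_width: 0.015
```

Request:
{"method": "arm_command", "body": {
  "plan": [
    [[0,0,0,-0.3,0,0],[0,0,0,-0.37,0,0],[0,0,0,-0.37,0,0]]
  ]
}}

```text
time_s: 18.15
position: [0.4956, -0.2658, 0.0821]
tool_rot: [[-0.0, 0.245, -0.97], [0.0, -0.97, -0.245], [-1.0, -0.0, 0.0]]
ft_force: [-0.7, 5.4, 5.6]
grip_width: 0.0154
```

Request:
{"method": "arm_command", "body": {
  "plan": [
    [[0,0,0,0,0,0],[0,0,0,0,0,0],[0,0,0,0,0,0],[0,0,0,0,0,0],[0,0,0,0,0,0],[0,0,0,0,0,0],[0,0,0,0,0,0],[0,0,0,0,0,0],[0,0,0,0,0,0],[0,0,0,0,0,0]]
  ],
  "jaw": 0
}}

```text
time_s: 19.15
position: [0.4957, -0.2666, 0.0818]
tool_rot: [[0.0, 0.244, -0.97], [-0.001, -0.97, -0.244], [-1.0, 0.001, 0.0]]
ft_force: [-0.1, 0.3, 0.7]
grip_width: 0.085
```

Request:
{"method": "arm_command", "body": {
  "plan": [
    [[-0.3,0,0,0,0,0],[-1,0,0,0,0,0],[-2,0,0,0,0,0],[-3,0,0,0,0,0],[-4,0,0,0,0,0],[-5,0,0,0,0,0],[-6,0,0,0,0,0],[-6,0,0,0,0,0]]
  ]
}}

```text
time_s: 19.95
position: [0.4965, -0.267, 0.2358]
tool_rot: [[0.005, 0.244, -0.97], [-0.006, -0.97, -0.244], [-1.0, 0.007, -0.004]]
ft_force: [0.2, -0.2, 0.7]
grip_width: 0.0851
```

```bash
python3 g.py .35 -.40 .25 -75.7
```

```text
t 19.95 p [ 0.4965 -0.267   0.2358] F [ 0.2 -0.2  0.7] w 0.0851 yaw -75.87 tilt 0.45
row [-0.572, 3.731, 6.978, -0.028, -0.038, -0.064]
```

Move clear toward the start pose for a final look.

Request:
{"method": "arm_command", "body": {
  "plan": [
    [[-0.5,0.6,1.2,0,0,0],[-0.5,1.4,2.6,0,0,0],[-0.5,2.4,4.4,0,0,0],[-0.5,3.2,6,0,0,0],[-0.5,4.2,7.6,0,0,0],[-0.5,5,9.2,0,0,0],[-0.5,5.6,10.2,0,0,0],[-0.5,6,10.8,0,0,0],[-0.5,6,10.8,0,0,0]]
  ]
}}

```text
time_s: 20.85
position: [0.2693, -0.4788, 0.244]
tool_rot: [[-0.0, 0.242, -0.97], [-0.0, -0.97, -0.242], [-1.0, 0.0, 0.0]]
ft_force: [-0.7, -0.1, -0.2]
grip_width: 0.0851
```

```bash
python3 - <<'E'
from h import *
import ov
from rig import get_image
T=get_image('top');S=get_image('side')
a=np.hstack([ov.tile(T,(150,232),66,70,4,[]),ov.tile(T,(370,230),66,70,4,[]),ov.tile(T,(205,205),66,70,4,[])])
b=np.hstack([ov.tile(S,(250,160),66,70,4,[]),ov.tile(S,(265,305),66,70,4,[]),ov.tile(S,(265,232),66,70,4,[])])
cv2.imwrite('pics/end.png',np.vstack([a,b]))
E
```

View pics/end.png

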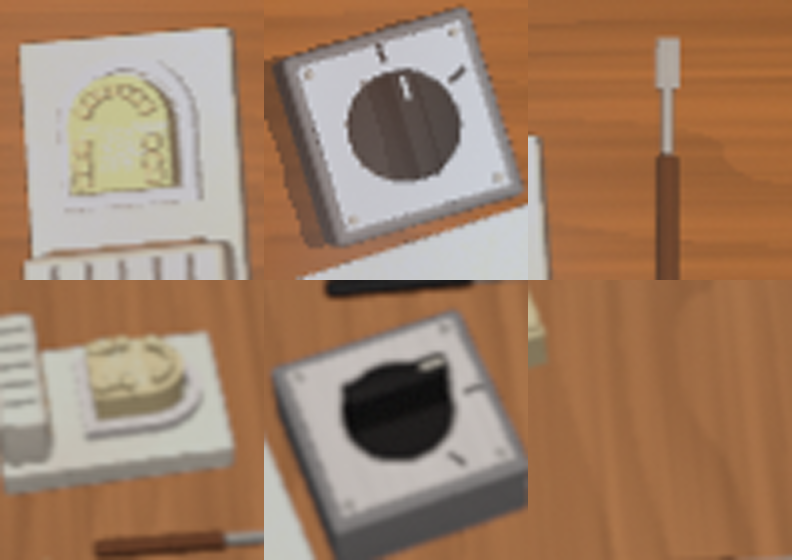

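The cast sits level and square in the pocket, the knob is back at its rest tick exactly as at the start, and the knife and brush are in place. Handing in.

```bash
python3 -c "
from rig import workorder;print(workorder.close_job())"
```

```text
the job is handed in; nothing more can be done
None
```

I put the cast farthest from the base, at (0.516, -0.021), into the pocket and started the station. The job was handed in after about 21 s; it reports no verdict.

- **Cast:** It went down in steps of about 0.4 mm at the end. It touched the floor at the expected height with about 4.6 N, and I released it there. The final pictures show it level and square inside the rim.
- **Knob:** I turned it clockwise until the torque about the vertical jumped from 0.21 to 0.75 Nm, at about 63.5° of gripper turn, so it was at the stop. I held it there about 0.4 s, turned it back still gripped to within 0.2° of rest, then released it. The final pictures show it at its rest mark.
- **Bystanders:** The wax knife looks in place in the final crops, and only the brush's handle is in view. I did not look again at the jar, handpiece, floss box or articulator, but no move came near any of them.

**Disagreements:** The two cameras differed by about 2 mm in x and 1° in yaw on the station's position. I used values between the two, and the cast went in with no sign of touching the rim. While I held the knob, the arm read a steady 5 N sideways force, from gripping it about 1 mm off centre. It went to zero on release.

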